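# Release and slide open the photometer's cell compartment cover

### The job

Open the cell compartment of the photometer: press the snap tab in front of the compartment cover down until it is fully in, then push the released cover along its guide rails, over the tab, until the compartment beneath is completely uncovered. Only press and push: do not lift or tip the cover, leave it lying between its rails, and leave the vials and the other things on the bench where they stand.

Things in the scene. Friction and masses are not known exactly. Their poses are not given: they have to be found in the camera images.
- photometer: Grey bench photometer, fixed, 260 (own x) by 380 (own y) by 110 mm high; origin at the centre of its underside, z up. Flat top (deck) at z = 110 mm. The cover slides along own +y between rails at x = +-55 mm (6 mm wide, 10 mm above the deck). Deck behind the cover, y = -190 to -113 mm, is bare but for 5 mm high corner stops at x = +-46. Loose vials 22 mm wide, 45 mm tall stand on it at x = +-85 to 105 mm.
- cover: Loose grey cover, 100 by 100 mm, 0.14 to 0.28 kg; origin at the centre of its underside, axes as the photometer's. Starts at photometer x = 0, y = -60, z = 110 mm, with 3 mm play to the tab and 2 mm to each rail. Plate 6 to 18 mm above the origin, on two 6 mm high runners at x = +-46 mm, so it passes over the pressed tab. The compartment is bare once it has moved 87 mm along photometer +y.
- cover_push (a point): Point on the cover's flat upright rear face, the face to push on towards photometer +y: at the cover's x = 0, y = -50 mm, 12 mm above its underside. The face is 100 mm wide from 6 to 18 mm above the deck, and 60 mm wide from there to 32 mm, where a 10 mm thick rib stands flush on it.
- well (a point): Centre of the compartment's opening at deck height (photometer x = 0, y = -60, z = 110 mm), fixed. The opening is 76 mm (x) by 74 mm (y), 60 mm deep; the cover hides it at the start.
- end_stop (a point): Middle of the end stop's inner face at deck height (photometer x = 0, y = 116, z = 110 mm), fixed: a bar 10 mm high across the rails that halts the cover after 126 mm of travel. A flat display and keys lie beyond it.
- tab_top (a point): Centre of the top of the snap tab, a grey ribbed block 40 mm (x) by 36 mm (y) at photometer x = 0, y = 11 mm, in the cover's path on its +y side; moves with the tab. Out, its top is 14 mm above the deck (4 mm below the top of the cover's plate) and blocks the cover; fully in, 1 mm above the deck.
- tab (a joint): Travel of the snap tab straight down into the deck, m: 0 is fully out (it starts at 0 to 0.002), 0.013 is fully in, against a stop. It needs about 7 N all the way and stays where it is pressed (no spring). The cover passes freely from about 0.009 on.
Things that resemble listed ones, but are neither listed nor needed, are in the scene too. There is more than one size of the cover; the job needs the middle-sized.

How it is judged (in metres and radians):
On the way, in this order (a step that is already met when the one before it is completed fails the run):
1. the tab is pressed in while the cover is still on its seat (value of joint tab above 0.01 m and y of cover in the frame of photometer below -0.05 m), for 0.1 s.
2. the cover is pushed clear of the compartment (y of cover in the frame of photometer between 0.024 and 0.072 m), for 0.2 s.
At the end, for the whole second after the job is handed in: The tab is in (over 10 mm of its 13 mm), and the cover lies still and flat on the deck between its rails (within 3 mm in height, 6 mm sideways, 0.05 rad of level), moved at least 84 mm along the photometer's +y from the centre of the compartment, so that the compartment is uncovered (all of step 2 and z of cover in the frame of photometer between 0.107 and 0.113 m and x of cover in the frame of photometer between -0.006 and 0.006 m and angle between cover's own z axis and vertical below 0.05 rad and linear speed of cover below 0.01 m/s and value of joint tab above 0.01 m); the robot touches nothing.
It fails at once if the cover is lifted more than 8 mm off the deck or dropped (z of cover in the frame of photometer above 0.118 m or z of cover in the frame of photometer below 0.098 m).
It fails at once if the cover is tipped by more than 0.2 rad (angle between cover's own z axis and vertical above 0.2 rad).
It fails at once if a vial or another thing on the bench is moved by more than 25 mm (distance of any of vial_a, vial_b, reagent, beaker, flask, jar, brush from where it was at the start of the episode above 0.025 m).
It also fails if it takes over 38 s, if anything falls off the work surface, if the arm or the gripper's body presses on something with over 40 N, if the wrist force passes 120 N, or if a joint passes its speed limit or range.

### The arm

A 6-joint arm with a two-finger parallel gripper is mounted at the origin on the work surface. World frame = base frame: x ahead of the robot, y to its left, z up, the work surface at z = 0. Lengths are in mm, angles in rad, forces in N, time in s.
With the tool pointing down it reaches from about 350 to 875 mm from the base axis. Payload 4.2 kg.
Tool frame: the origin (TCP) lies between the finger pads; the fingertips stand 11 mm ahead of it and the grasp point (between the pads) lies 8 mm behind it; z points along the fingers, y is the direction in which the jaws open and shut (so a half turn about z gives the same grasp; the last joint's range is limited). The gripper opens to 85 mm and grips with 20 to 120 N. Pads are 22 mm wide; open, the fingers measure 114 mm over their backs; the gripper's body (76 mm by 85 mm) begins 54 mm behind the grasp point. The pads swing forward as they close: fully open they stand 13 mm farther back than shut.
Start: joints at [0.259, 0.385, 0.008, 0, -1.194, -0.259], TCP at [624.979, 0.025, 242.312] pointing down, gripper open.
Joint ranges: [-3.14, 3.14], [-1.21, 2.06], [-1.07, 1.41], [-3.16, 2.05], [-2.99, -0.16], [-3.1, 3.1]. Speed limits (rad/s): [2.79, 2.79, 3.14, 3.14, 3.14, 3.14].

### API

Orientations are given as a unit quaternion [x, y, z, w].
In Python, from bench import * gives the robot as it stands.
- The arm moves only by the tool servo_tool, never from a script. Its argument "rows" is a list of rows, each a list of 7 numbers: the opening, from 0 (shut) to 1 (fully open), then the shift along the tool's x, y, z in cm, then the turn, a rotation vector about the tool's x, y, z in degrees. A call has 1 to 12 rows; each row shifts and turns the commanded pose from where the row before left it, along the tool's axes as they then stand; what a row does not reach is not made up. A row lasts 1/10 s, in which the tool goes at most 50 mm and 8.59 degrees, less where a joint would pass 70% of its speed; a pose out of reach is approached as far as the arm can. A call is refused whole if a number of a shift passes 5 or a number of a turn 8.59, either way. A call with a gripper value outside its range is refused whole. The fingers move at their own pace and stop on an object; the grip force is fixed at half the most. Time passes only in rows, so rows that do not move let the fingers close. It gives the time, the measured TCP pose, the force and the opening at its end, in the units of the state.
- read_state(): the state, without advancing time (a new reading comes with each control period).
- get_image(name): name is "scene" or "side" or "wrist"; returns a dict with "image" (400x640x3 uint8, red, green, blue), "mtx" (3x3 intrinsics, pixels), "extrinsics" (4x4, takes a point from camera to world coordinates). Camera axes: x right, y up, looking along -z (the intrinsics and any distortion apply to the point x, -y, -z); pixel columns grow to the right and rows downward; lengths in mm; the calibration is good to about 2 mm. A picture is of the moment at which its call begins. There is no depth.
- job_done(): hands the job in, once; it reports no verdict.
The state is a dict: "clock": time; "joints": joint angles; "joint_vel": joint speeds; "joint_efforts": joint torques, N m; "position": TCP position; "ee_rot": TCP orientation; "contact_force": force on the tool from outside, world axes, zero at the start; "wrist_torque": the same for the moment, N m; "gripper_width": finger opening in mm.
Only numpy, scipy, OpenCV 4.12 (cv2) and the standard library are available. Lean on these libraries where they do the work, as an engineer would, in place of code of your own. Each camera call takes 0.05 s, during which the arm holds its last target. There are 200 camera calls.

## Working session

There is one attempt and no reset: what is moved stays moved. The work goes in short steps, Python scripts to look and compute and a tool call to move; the robot and the scene stay as the last step left them, time stands still between calls to the robot, and variables do not carry over. Pictures are saved under pics/ and viewed, about 8 in all and at most 12, crops included, and the job is handed in when it is done.

Besides the shell and the picture viewer there is one more tool, called as name([rows], argument=value, ...), one row to a line, values as JSON. servo_tool: Moves the arm, as the interface text tells. Its arguments: {"type":"object","properties":{"rows":{"type":"array","items":{"type":"array","items":{"type":"number"}}}},"required":["rows"]}

```bash
mkdir -p pics
cat > h.py <<'E'
from bench import *
import numpy as np, cv2
from scipy.spatial.transform import Rotation as R
def grab(n,f):
    d=get_image(n); cv2.imwrite(f'pics/{f}.png',d['image'][:,:,::-1]); np.savez(f'pics/{f}.npz',K=d['mtx'],E=d['extrinsics'],**({'D':d['distortion']} if 'distortion' in d else {})); return d
def ray(f,px):
    z=np.load(f'pics/{f}.npz'); K,E=z['K'],z['E']
    v=np.linalg.inv(K)@np.array([px[0],px[1],1.]); v=np.array([v[0],-v[1],-v[2]])
    return E[:3,3],E[:3,:3]@v
def onz(f,px,h):
    o,d=ray(f,px); return o+d*(h-o[2])/d[2]
def tri(f1,p1,f2,p2):
    o1,d1=ray(f1,p1);o2,d2=ray(f2,p2)
    A=np.stack([d1,-d2],1); s=np.linalg.lstsq(A,o2-o1,rcond=None)[0]
    a=o1+d1*s[0];b=o2+d2*s[1]; return (a+b)/2,np.linalg.norm(a-b)
def proj(f,P):
    z=np.load(f'pics/{f}.npz'); K,E=z['K'],z['E']
    c=np.linalg.inv(E)@np.append(P,1); u=K@np.array([c[0],-c[1],-c[2]]); return u[:2]/u[2]
E
python3 - <<'E'
from h import *
for n in ['scene','side','wrist']:
    d=grab(n,n+'0'); print(n,[k for k in d],d['extrinsics'].round(2).tolist(),d['mtx'].round(1).tolist())
print(read_state())
im=[cv2.imread(f'pics/{n}0.png') for n in ['scene','side','wrist']]
E
```

```text
scene ['image', 'mtx', 'extrinsics'] [[0.71, -0.39, 0.58, 957.32], [0.7, 0.39, -0.6, -412.03], [0.0, 0.83, 0.55, 544.34], [0.0, 0.0, 0.0, 1.0]] [[462.1, 0.0, 319.5], [0.0, 462.1, 205.5], [0.0, 0.0, 1.0]]
side ['image', 'mtx', 'extrinsics'] [[0.96, 0.22, -0.17, 369.89], [-0.28, 0.74, -0.62, -361.56], [-0.01, 0.64, 0.77, 634.32], [0.0, 0.0, 0.0, 1.0]] [[421.8, 0.0, 321.0], [0.0, 421.8, 200.6], [0.0, 0.0, 1.0]]
wrist ['image', 'mtx', 'extrinsics'] [[-1.0, -0.0, 0.0, 624.44], [-0.0, -0.96, -0.29, -75.9], [0.0, -0.29, 0.96, 373.16], [0.0, 0.0, 0.0, 1.0]] [[313.7, 0.0, 324.2], [0.0, 313.7, 204.4], [0.0, 0.0, 1.0]]
{'clock': 0.15, 'joints': array([ 2.58585735e-01,  3.85384523e-01,  6.91060020e-03, -3.21155019e-04,
       -1.19401139e+00, -2.58610391e-01]), 'joint_vel': array([ 1.74454308e-04, -1.32180793e-03,  3.76512822e-03, -8.32422008e-04,
        9.98106957e-04, -2.45324306e-06]), 'joint_efforts': array([-6.03353892e-04, -3.92678475e+01,  1.88581592e+01,  4.18858320e+00,
       -3.39302780e-03,  5.70479813e-06]), 'position': array([ 6.24566846e+02, -4.30485170e-03,  2.41463260e+02]), 'ee_rot': array([-7.07055936e-01,  7.07157103e-01,  5.53610947e-04, -6.54949988e-04]), 'contact_force': array([-0.92025855,  0.20178922, -0.29707905]), 'wrist_torque': array([-0.03459905,  0.01165622, -0.03337118]), 'gripper_width': 85.1349342186122}
```

View pics/scene0.png

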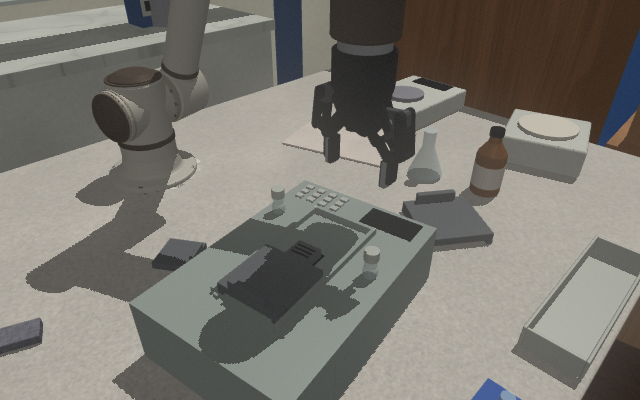

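View pics/side0.png

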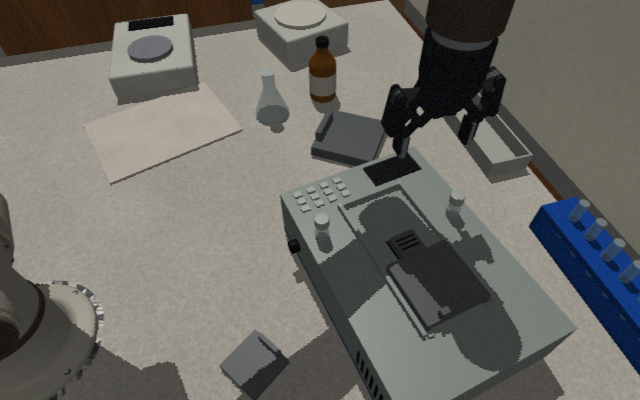

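View pics/wrist0.png

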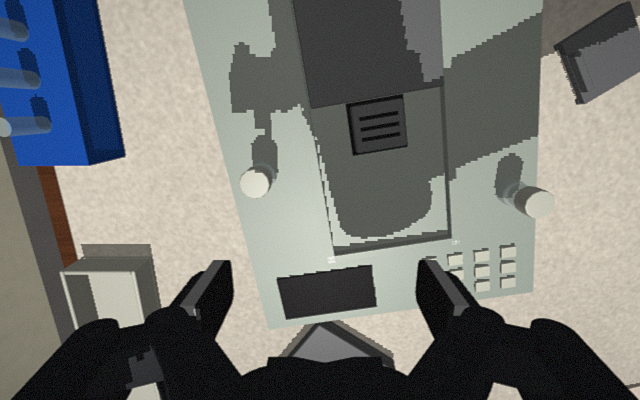

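The scene view shows the photometer with its middle-sized cover at (270,280), the tab at (305,252) and vials at (278,200) and (371,262). In the side view the cover is at (437,280) and the tab at (405,242). In the wrist view the tab's top is at (378,125).

Things that could be mistaken for the cover, all in the scene view:
- the large one at (447,218), lying on the bench
- the small one at (180,255)
- another at (20,335)

My choice is the cover on the photometer, between the rails and behind the tab.

Run:
```python
from h import *
A,e=tri('scene0',(307,181),'side0',(281,195)); print('A',A.round(1),e)
B,e=tri('scene0',(437,230),'side0',(420,152)); print('B',B.round(1),e, np.linalg.norm(A-B))
C=onz('scene0',(132,305),110); D=onz('side0',(577,328),110); print('C',C.round(1),'D',D.round(1),np.linalg.norm(A-C),np.linalg.norm(B-D))
for p in [(347,103),(404,95),(409,146),(353,155)]: print('tab',onz('wrist0',p,124).round(1))
for p in [(310,108),(443,81)]: print('cov',onz('wrist0',p,128).round(1))
w=cv2.imread('pics/wrist0.png')[60:280,270:490]; s=cv2.imread('pics/side0.png')[210:350,330:510]
w=cv2.resize(w,None,fx=2,fy=2,interpolation=2);s=cv2.resize(s,(360*440//440,440*280//440),interpolation=2)
s=cv2.resize(cv2.imread('pics/side0.png')[210:350,330:510],None,fx=2,fy=2,interpolation=2)
o=np.zeros((440,800,3),np.uint8);o[:,:440]=w;o[:280,440:]=s; o=np.clip(o*1.8,0,255).astype(np.uint8);cv2.imwrite('pics/crop0.png',o)
```

```text
A [426.   94.6 106.8] 7.297244833292208
B [685.4 119.9 114. ] 12.766275463942518 260.72038660360806
C [ 491.7 -278.4  110. ] D [ 740.6 -239.9  110. ] 378.7680940625241 363.9910559171773
tab [606.9 -79.7 124. ]
tab [564.2 -85.4 124. ]
tab [557.5 -47.5 124. ]
tab [601.3 -40.4 124. ]
cov [634.8 -76.  128. ]
cov [537.5 -94.9 128. ]
```

View pics/crop0.png

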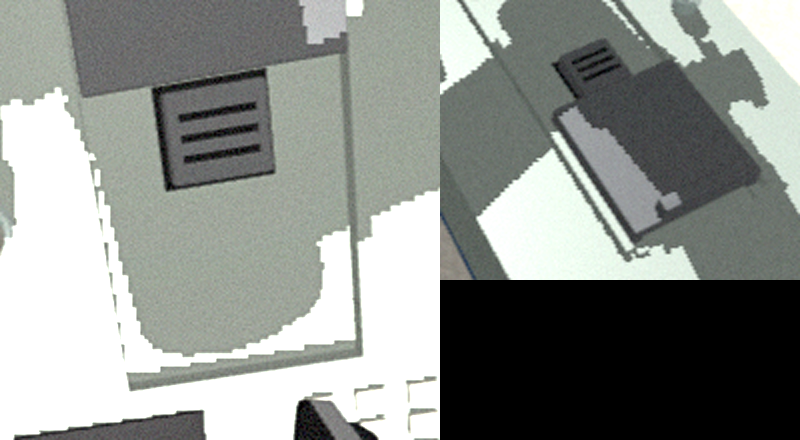

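The crop confirms the tab as a grey ribbed block: its top has corners at wrist pixels (350,104), (403,97), (407,146) and (355,154). It touches the front of the cover that sits between the rails.

Run:
```python
from h import *
def ang(p,q,h):
    a,b=onz('wrist0',p,h),onz('wrist0',q,h); d=b-a; return np.degrees(np.arctan2(d[1],d[0]))
print('rail',ang((442.5,235),(442.5,90),120), ang((448.5,235),(442.5,90),120)+90, 'stop',ang((450.5,236.5),(335,254),120),'cover',ang((442,86),(311,108),128))
t=[onz('wrist0',p,124) for p in [(350,104),(403,97),(407,146),(355,154)]]
c=np.mean(t,0); print('tab c',c.round(1),[np.linalg.norm(t[i]-t[i-1]).round(1) for i in range(4)])
print('sc,side of c',proj('scene0',c),proj('side0',c))
# end stop corners bar outer top edge at y=?
a,b=onz('wrist0',(450.5,236.5),120),onz('wrist0',(335,254),120);print('stop',a,b,np.linalg.norm(a-b))
y=np.radians(9);X=np.array([np.cos(y),np.sin(y),0]);Y=np.array([-np.sin(y),np.cos(y),0])
m=(a+b)/2; print('tab->stop along Y',(m-c)@Y,'X',(m-c)@X)
for P in 'AB': pass
O=c-11*Y; print('origin',O, 'center of AB/CD est', np.mean([[426,94.6],[685.4,119.9],[491.7,-278.4],[740.6,-239.9]],0))
```

```text
rail -83.67127535256539 8.805882293290395 stop 9.457288591295644 cover 9.116669354478963
tab c [582.1 -62.9 124. ] [np.float64(38.0), np.float64(40.1), np.float64(36.9), np.float64(41.2)]
sc,side of c [302.38131309 251.83892529] [408.48515415 240.80603532]
stop [513.97754968  31.04237313 120.        ] [614.52089776  47.79051952 120.        ] 101.92872632345193
tab->stop along Y 103.84492458290995 X -1.595126208164782
origin [583.79041562 -73.76501395 124.        ] center of AB/CD est [585.925 -75.95 ]
```

servo_tool([
  [0,2,1.5,0,0,0,0],
  [0,2,1.5,0.5,0,0,0],
  [0,2.3,1.25,1,0,0,0],
  [0,0,0,1,0,0,-4.6],
  [0,0,0,1,0,0,-4.5],
  [0,0,0,0,0,0,0],
  [0,0,0,0,0,0,0],
  [0,0,0,0,0,0,0],
])

```text
clock: 0.95
position: [582.9, -62.8, 207.9]
ee_rot: [0.761, -0.649, 0.0, -0.0]
contact_force: [-0.3, 0.1, 0.7]
gripper_width: -0.2
```

Run:
```python
from h import *
grab('wrist','wrist1');grab('side','side1');s=read_state();print(s['position'],s['ee_rot'],s['contact_force'],s['gripper_width'],s['clock'])
a=cv2.imread('pics/wrist1.png')
T=s['position'];M=R.from_quat(s['ee_rot']).as_matrix();print(M.round(3))
tip=T+M[:,2]*11;print('tip',tip,proj('wrist1',tip))
b=cv2.imread('pics/side1.png')[150:350,320:520]
o=np.zeros((400,800,3),np.uint8);o[:,:400]=a[:,120:520];o[:,400:]=cv2.resize(b,None,fx=2,fy=2)
cv2.imwrite('pics/w1.png',np.clip(o*1.6,0,255).astype(np.uint8))
```

```text
[582.8620993  -62.77694948 207.87627814] [ 7.60860496e-01 -6.48915256e-01  3.85569985e-04 -3.84735796e-04] [ 0.48661384 -0.72096011 -0.42197237] 0.14478744588254333 1.05
[[ 0.158 -0.987  0.001]
 [-0.987 -0.158  0.   ]
 [ 0.    -0.001 -1.   ]]
tip [582.87404587 -62.77601386 196.87628467] [323.49098585 265.08108774]
```

View pics/w1.png

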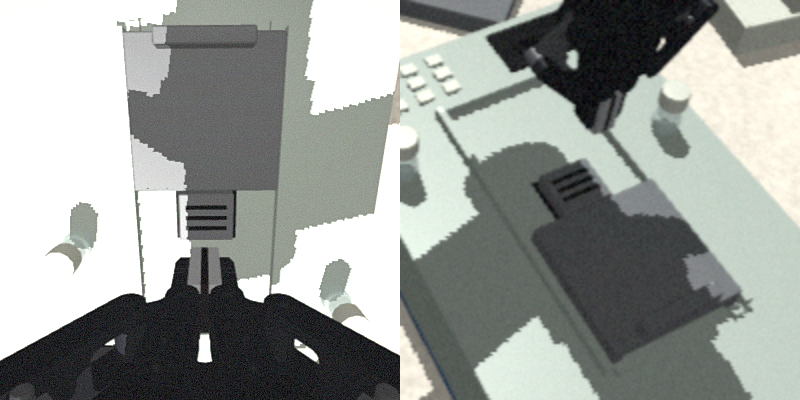

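The wrist view shows the cover squared up with the image: front edge at row 190, rear rib at rows 25–47. The tab's top spans columns 302–354 and rows 192–238 of the full frame, and the shut fingers end near (324,250), just in front of it.

Run:
```python
from h import *
c0=np.mean([(350,104),(403,97),(407,146),(355,154)],0)
c1=np.array([(304,192),(353,192),(355,237),(303,239)]).mean(0)
print(tri('wrist0',c0,'wrist1',c1)); 
print(tri('wrist0',(347,103),'side0',(394,243)),)
P=onz('wrist1',c1,124); print('tab',P)
y=np.radians(9.1);X=np.array([np.cos(y),np.sin(y),0]);Y=np.array([-np.sin(y),np.cos(y),0])
t=read_state()['position']
print('tab rel tcp X,Y',(P-t)@X,(P-t)@Y)
L,Rr=onz('wrist1',(256,190),128),onz('wrist1',(398,190),128); print('cover front',L,Rr,np.linalg.norm(L-Rr),((L+Rr)/2-t)@X,((L+Rr)/2-t)@Y)
# rear face via rib rear top edge
L,Rr=onz('wrist1',(273,25),142),onz('wrist1',(377,26),142); print('rib rear',np.linalg.norm(L-Rr),((L+Rr)/2-t)@X,((L+Rr)/2-t)@Y,(L+Rr)/2)
```

```text
(array([579.8709741 , -62.63006817, 115.85313767]), np.float64(1.6851729737025318))
(array([586.01938852, -65.54221409, 106.95203841]), np.float64(48.69168370156655))
tab [579.63315542 -65.05067019 124.        ]
tab rel tcp X,Y -3.547911044037525 -1.7344197057833761
cover front [632.90125351 -76.53253707 128.        ] [535.31085082 -92.17059552 128.        ] 98.83539634561225 -2.1839034683206737 -21.499815705230656
rib rear 58.35527158146988 -0.7575701842265872 -120.29428848349237 [ 601.13957621 -181.67700663  142.        ]
```

servo_tool([
  [0,0,0.2,1.5,0,0,0],
  [0,0,0,2,0,0,0],
  [0,0,0,2,0,0,0],
  [0,0,0,1,0,0,0],
  [0,0,0,0.3,0,0,0],
  [0,0,0,0.3,0,0,0],
  [0,0,0,0.2,0,0,0],
  [0,0,0,0.2,0,0,0],
  [0,0,0,0.2,0,0,0],
])

```text
clock: 1.95
position: [581.1, -63.3, 132.1]
ee_rot: [0.761, -0.649, 0.001, -0.001]
contact_force: [-1.9, 1.1, 6.8]
gripper_width: 0.2
```

servo_tool([
  [0,0,0,0.2,0,0,0],
  [0,0,0,0.2,0,0,0],
  [0,0,0,0.2,0,0,0],
  [0,0,0,0.15,0,0,0],
  [0,0,0,0.1,0,0,0],
])

```text
clock: 2.45
position: [581.2, -63.3, 123.9]
ee_rot: [0.761, -0.649, 0.001, -0.001]
contact_force: [-1.6, 1.8, 7.5]
gripper_width: -0.0
```

servo_tool([
  [0,0,0,0.1,0,0,0],
  [0,0,0,0.1,0,0,0],
  [0,0,0,0.1,0,0,0],
])

```text
clock: 2.75
position: [581.2, -63.3, 122.0]
ee_rot: [0.761, -0.648, 0.001, -0.001]
contact_force: [-5.7, 2.7, 16.6]
gripper_width: -0.0
```

servo_tool([
  [0,0,0,0.03,0,0,0],
  [0,0,0,0,0,0,0],
  [0,0,0,-1,0,0,0],
  [0,0,0,-2.5,0,0,0],
  [0,0,0,-2.5,0,0,0],
  [0,3,0,0,0,0,0],
  [0,4,0,0,0,0,0],
  [0,4,0,0,0,0,0],
  [0,3.9,0,0,0,0,0],
  [0,0,0,0,0,0,0],
  [0,0,0,0,0,0,0],
])

```text
clock: 3.85
position: [603.9, -211.3, 178.4]
ee_rot: [0.76, -0.65, -0.0, -0.0]
contact_force: [-0.5, 0.0, -0.4]
gripper_width: -0.0
```

Run:
```python
from h import *
grab('scene','scene2');grab('side','side2');s=read_state();print(s['position'],s['contact_force'],s['clock'])
o=np.zeros((400,800,3),np.uint8)
for k,(n,x,y) in enumerate([('scene2',170,180),('side2',340,180)]):
    o[:,400*k:400*k+400]=cv2.resize(cv2.imread(f'pics/{n}.png')[y:y+200,x:x+200],None,fx=2,fy=2)
cv2.imwrite('pics/v2.png',np.clip(o*1.7,0,255).astype(np.uint8))
```

```text
[ 603.99435454 -209.81500795  178.65971662] [-0.58519471  0.34708125 -0.12023439] 3.95
```

View pics/v2.png

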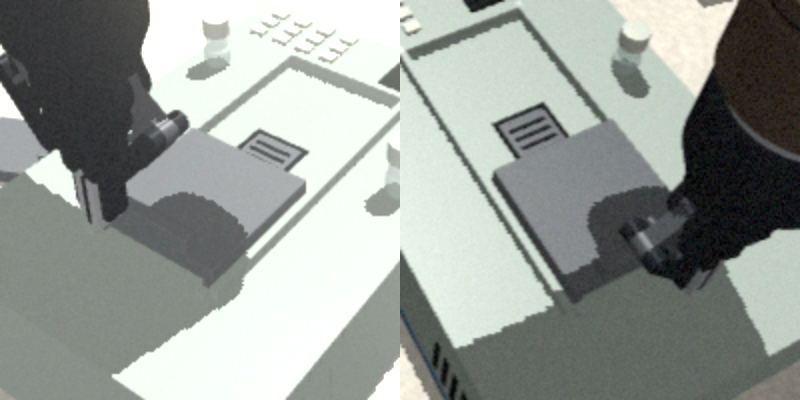

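The tab is flush with the deck at v2.png (275,150) and (532,130). The cover is still on its seat, and the fingertips are just behind its rear face at (100,220).

servo_tool([
  [0,0,0,1.5,0,0,0],
  [0,0,0,2,0,0,0],
  [0,0,0,1,0,0,0],
  [0,0,0,0.37,0,0,0],
  [0,0,0,0,0,0,0],
  [0,-0.5,0,0,0,0,0],
  [0,-0.5,0,0,0,0,0],
  [0,-0.4,0,0,0,0,0],
  [0,-0.3,0,0,0,0,0],
  [0,-0.3,0,0,0,0,0],
  [0,-0.3,0,0,0,0,0],
])

```text
clock: 5.05
position: [600.7, -188.0, 130.3]
ee_rot: [0.761, -0.649, 0.001, 0.0]
contact_force: [0.2, -2.2, 1.1]
gripper_width: 0.1
```

servo_tool([
  [0,-0.5,0,0,0,0,0],
  [0,-0.7,0,0,0,0,0],
  [0,-0.7,0,0,0,0,0],
  [0,-0.7,0,0,0,0,0],
  [0,-0.7,0,0,0,0,0],
  [0,-0.7,0,0,0,0,0],
])

```text
clock: 5.65
position: [594.3, -147.8, 130.2]
ee_rot: [0.761, -0.649, 0.0, -0.0]
contact_force: [0.7, -4.1, 3.7]
gripper_width: 0.0
```

servo_tool([
  [0,-0.7,0,0,0,0,0],
  [0,-0.7,0,0,0,0,0],
  [0,-0.7,0,0,0,0,0],
  [0,-0.7,0,0,0,0,0],
  [0,-0.7,0,0,0,0,0],
  [0,-0.7,0,0,0,0,0],
  [0,-0.7,0,0,0,0,0],
  [0,-0.5,0,0,0,0,0],
  [0,-0.3,0,0,0,0,0],
  [0,0,0,0,0,0,0],
])

```text
clock: 6.65
position: [584.7, -91.1, 129.3]
ee_rot: [0.761, -0.649, -0.001, -0.0]
contact_force: [-0.1, -1.9, 1.1]
gripper_width: 0.0
```

servo_tool([
  [0,0.5,0,0,0,0,0],
  [0,1,0,0,0,0,0],
  [0,1.5,0,0,0,0,0],
  [0,0,0,-2,0,0,0],
  [0,0,0,-4,0,0,0],
  [0,3,0,-3,0,0,0],
  [0,3,0,-3,0,0,0],
  [0,3,0,0,0,0,0],
  [0,0,0,0,0,0,0],
  [0,0,0,0,0,0,0],
  [0,0,0,0,0,0,0],
])

```text
clock: 7.75
position: [603.5, -210.5, 248.8]
ee_rot: [0.761, -0.649, -0.001, 0.0]
contact_force: [1.2, 0.7, -0.1]
gripper_width: 0.0
```

Run:
```python
from h import *
grab('scene','scene3');grab('side','side3');s=read_state();print(s['position'],s['contact_force'],s['clock'])
o=np.zeros((400,800,3),np.uint8)
for k,(n,x,y) in enumerate([('scene3',200,150),('side3',300,150)]):
    o[:,400*k:400*k+400]=cv2.resize(cv2.imread(f'pics/{n}.png')[y:y+200,x:x+200],None,fx=2,fy=2)
cv2.imwrite('pics/v3.png',np.clip(o*1.7,0,255).astype(np.uint8))
```

```text
[ 603.8296702  -209.89110303  249.25801088] [-0.03961501 -0.24930862  0.1985027 ] 7.85
```

View pics/v3.png

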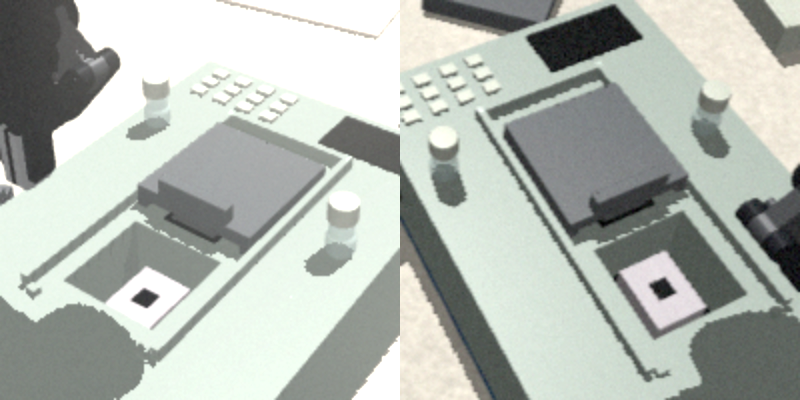

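The compartment is fully open in both views, the cover lies between its rails short of the end stop, and both vials are standing. I'll check the cover's position in numbers and then hand in.

Run:
```python
from h import *
y=np.radians(9.1);X=np.array([np.cos(y),np.sin(y),0]);Y=np.array([-np.sin(y),np.cos(y),0]);O=np.array([582.5,-75.5,0])
f=lambda P:((P-O)@X,(P-O)@Y)
for n,p in [('side3',(387,261)),('side3',(443,238)),('side3',(353,215)),('side3',(409,192)),('scene3',(320,271)),('scene3',(362,235))]: print(n,np.round(f(onz(n,p,128)),1))
job_done()
```

```text
side3 [-45.7  -5.4]
side3 [47.2 -6.8]
side3 [-50.5  86.4]
side3 [50.7 88.9]
scene3 [48.1 -9.7]
scene3 [52.8 91.4]
the job is handed in; nothing more can be done
```

I pressed the tab fully in and pushed the cover along its rails until the compartment was uncovered, then drew the arm clear and handed the job in at about 7.9 s. No verdict came back.

- **Tab:** the force stayed near 7 N while it moved down, then rose to about 17 N with the fingertips 1 mm above the deck, so it was at its stop. A picture taken before the push showed it flush, with the cover still on its seat.
- **Cover:** the final pictures put its centre at about y = 41 mm in the photometer's frame, about 101 mm of travel. It is 0–2 mm off centre sideways, lies flat between its rails and stops short of the end stop.
- **Surroundings:** both vials stand and the arm was touching nothing. I judged the vials by eye and did not check the other bench items at the end.
- **Disagreements:**
  - The tab's height from two wrist views came out at 116 mm, against 122–124 mm expected. The baseline was short, and first contact (fingertips at 121 mm or a little above) agreed with the text.
  - A rough check of a tab corner across the wrist and side views missed by 49 mm because I paired the wrong pixel, so I did not use it.
  - The final cover edges differ by 2–4 mm between the scene and side views.

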